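Test two handle ferrules on the gauge pin and sort them

TASK

Two look-alike ferrules for the coffee machine's handle stand on the breakfast bar, and one of them is bored too tight. Take one, slide it gently down the upright gauge pin until it is fully home on the base or stops short, let it rest there for a moment, and then stand it upright where it belongs: wholly on the cork coaster if it went fully home, flat inside the black drip tray if it stopped short. Only after that try the other one on the pin and put it away in the same way; do not force the tight one, and leave everything else on the bar where it is.

Things in the scene. Friction and masses are not known exactly. Their poses are not given: they have to be found in the camera images.
- ferrule_a: one of two look-alike aluminium ferrules, closed on top, standing upright: 36 mm across, 55 mm tall, black band at 30-38 mm, 0.11 kg. Bore 21 mm, opens downward, unseen: in one it is 45 mm deep and takes the whole pin, in the other it narrows to 8 mm after 15 mm, so that it stops 25 mm above the base; only trying tells which. Origin: centre of the underside, z up
- ferrule_b: one of two look-alike aluminium ferrules, closed on top, standing upright: 36 mm across, 55 mm tall, black band at 30-38 mm, 0.11 kg. Bore 21 mm, opens downward, unseen: in one it is 45 mm deep and takes the whole pin, in the other it narrows to 8 mm after 15 mm, so that it stops 25 mm above the base; only trying tells which. Origin: centre of the underside, z up
- gauge: the gauge, fixed: a dark steel disc 72 mm in diameter and 12 mm thick with an upright brass pin in its centre, 18 mm in diameter, standing 40 mm above the disc (tip 52 mm above the bar), the top 6 mm tapering to 12 mm. Origin: centre of the underside, z up
- gauge_seat (a point): point on the pin's axis at the top face of the gauge's disc (12 mm above the bar); the underside of a ferrule that is fully home is here
- coaster: round cork coaster, fixed, 110 mm in diameter, 5 mm thick. Origin: centre of the underside
- drip_tray: low black plastic drip tray, fixed, open on top: 130 mm along its x, 110 mm along its y, walls 16 mm high and 4 mm thick, floor about 4 mm thick. Origin: centre of the underside
- espresso_cup: bystander: glass espresso cup, 60 mm in diameter, 65 mm tall, loose. Origin: centre of the underside
- jug: bystander: empty steel frothing jug, 84 mm in diameter, 95 mm tall, handle to its +y, loose. Origin: centre of the underside
- spoon: bystander: steel spoon 140 mm long, lying along its x, loose
- pod: bystander: copper-coloured coffee pod, 37 mm in diameter, 28 mm tall, rim down, loose. Origin: centre of the underside
- mug: bystander: blue mug, 76 mm in diameter, 85 mm tall, handle to its +y, loose. Origin: centre of the underside
- sugar_jar: bystander: glass sugar jar with a wooden lid, 72 mm in diameter, 90 mm tall, loose. Origin: centre of the underside
Mind the look-alikes: they are no part of the job. There is more than one size of the coaster; the one meant has the size given above.

How it is judged:
By the outcome, as a careful person would: the job done as asked, in the order asked, and still so for the second after the job is handed in, with the robot touching nothing.
It also fails if it takes over 69 s, if anything falls off the work surface, if the arm or the gripper's body presses on something with over 40 N, if the wrist force passes 120 N, or if a joint passes its speed limit or range.

ROBOT

A 6-joint arm with a two-finger parallel gripper is mounted at the origin on the work surface. World frame = base frame: x ahead of the robot, y to its left, z up, the work surface at z = 0. Lengths are in mm, angles in rad, forces in N, time in s.
With the tool pointing down it reaches from about 300 to 1000 mm from the base axis. Payload 5.1 kg.
Tool frame: the origin (TCP) lies on the centre line of the jaws, within the pads' length; the fingertips stand 25 mm ahead of it and the grasp point (between the pads) lies 6 mm ahead of it; z points along the fingers, y is the line along which they close (so a half turn about z gives the same grasp; the last joint's range is limited). The gripper opens to 95 mm and grips with 3 to 60 N. Pads are 20 mm wide; open, the fingers measure 119 mm over their backs; the gripper's body (75 mm by 180 mm) begins 59 mm behind the grasp point.
Start: joints at [-1.394, 0.124, 1.65, -0, 1.367, -0.083], TCP at [166.944, -628.183, 239.656] pointing down, gripper open.
Joint ranges: [-2.61, 2.61], [-1.02, 2.33], [0.03, 2.71], [-1.35, 4.49], [0.32, 2.68], [-2.91, 2.91]. Speed limits (rad/s): [2.57, 2.57, 3.14, 3.14, 3.14, 3.14].

INTERFACE

Orientations are given as [roll, pitch, yaw] about the fixed x, y, z axes, in that order (R = Rz(yaw) Ry(pitch) Rx(roll)).
In Python, from cell import sense, imaging, close_job gives the robot as it stands. The module is installed in compiled form; this text tells all that it offers.
- The arm moves only by the tool play_rows, never from a script. Its argument "steps" is a list that holds one entry, the list of rows, each a list of 4 numbers: the shift along the tool's x, y, z in m, then the turn about the tool's z in degrees. A call has 1 to 8 rows; each row shifts and turns the commanded pose from where the row before left it, along the tool's axes as they then stand; what a row does not reach is not made up. A row lasts 1/12 s, in which the tool goes at most 41.7 mm and 7.16 degrees, less where a joint would pass 70% of its speed; a pose out of reach is approached as far as the arm can. A call with a gripper value outside its range is refused whole. "claw" is the opening, from -1 (shut) to 1 (fully open), set as the call begins (left out, the last holds). The fingers move at their own pace and stop on an object; "grip_force" is the grip in N (left out, the last holds). Time passes only in rows, so rows that do not move let the fingers close. It gives the time, the measured TCP pose, the force, the opening and the grip force at its end, in the units of the state.
- sense(): the state, without advancing time (a new reading comes with each control period).
- imaging.snapshot(name): name is "side" or "top" or "wrist"; returns (picture, depth): 480x640x3 uint8, red, green, blue; 480x640 float32, mm along the optical axis (not along the pixel's ray), 0 where there is no reading.
- imaging.camera_params(name): a dict with "fx", "fy", "cx", "cy" (pixels), "rvec" (rotation vector, rad) and "tvec" (3), from world to camera coordinates, as OpenCV has them. Camera axes: x right, y down, z forward; pixel columns grow to the right and rows downward; lengths in mm; the calibration is good to about 2 mm. A picture is of the moment at which its call begins: read the wrist's pose just before it. camera_params takes no time and is no camera call; for the wrist camera it gives the pose at the moment of the call.
- close_job(): hands the job in; it is judged then, once.
The state is a dict: "time_s": time; "q": joint angles; "joint_vel": joint speeds; "joint_torque": joint torques, N m; "tcp_pos": TCP position; "tcp_rot": TCP orientation; "contact_force": force on the tool from outside, world axes, zero at the start; "torque": the same for the moment, N m; "finger_gap": opening from 0.0 (shut) to 1.0 (fully open); "grip_force": force on a finger pad.
Only numpy, scipy, OpenCV 4.12 (cv2) and the standard library are available. Lean on these libraries where they do the work, as an engineer would, in place of code of your own. Each camera call takes 0.05 s, during which the arm holds its last target. There are 200 camera calls.

## Working session

There is one attempt and no reset: what is moved stays moved. The work goes in short steps, Python scripts to look and compute and a tool call to move; the robot and the scene stay as the last step left them, time stands still between calls to the robot, and variables do not carry over. Pictures are saved under pics/ and viewed, at most 10 in all, crops included, and the job is handed in when it is done.

Besides the shell and the picture viewer there is one more tool, called after "Call:" as name([rows], argument=value, ...), one row to a line, values as JSON. play_rows: Moves the arm, as the interface text tells. Its arguments: {"type":"object","properties":{"steps":{"type":"array","items":{"type":"array","items":{"type":"array","items":{"type":"number"}}}},"claw":{"type":"number"},"grip_force":{"type":"number"}},"required":["steps"]}

```bash
mkdir -p pics; cat > h.py <<'E'
import numpy as np, cv2
from cell import sense, imaging
def snap(n):
    p=imaging.camera_params(n); im,d=imaging.snapshot(n); return im,d,p
def world(u,v,z,p):
    R=cv2.Rodrigues(np.array(p['rvec'],float))[0]; t=np.array(p['tvec'],float).ravel()
    r=R.T@np.array([(u-p['cx'])/p['fx'],(v-p['cy'])/p['fy'],1.]); c=-R.T@t
    return c+r*(z-c[2])/r[2]
def cloud(d,p):
    R=cv2.Rodrigues(np.array(p['rvec'],float))[0]; t=np.array(p['tvec'],float).ravel()
    v,u=np.mgrid[:d.shape[0],:d.shape[1]]
    P=np.stack([(u-p['cx'])/p['fx']*d,(v-p['cy'])/p['fy']*d,d],-1)
    return (P-t)@R
E
python3 - <<'E'
from h import *
s=sense();print({k:np.round(v,3) for k,v in s.items()})
for n in('top','side'):
    im,d,p=snap(n);cv2.imwrite(f'pics/{n}0.png',im[...,::-1]);np.savez(f'{n}0.npz',im=im,d=d,**{k:p[k] for k in p})
    R=cv2.Rodrigues(np.array(p['rvec']))[0];print(n,p['fx'],-R.T@np.array(p['tvec']).ravel())
E
```

```text
{'time_s': np.float64(0.0), 'q': array([-1.394,  0.125,  1.652, -0.   ,  1.367, -0.083]), 'joint_vel': array([-0.001,  0.001, -0.001,  0.001, -0.   , -0.001]), 'joint_torque': array([-2.0000e-03, -4.1760e+01, -3.5993e+01,  7.7000e-02,  4.9000e-02,
       -0.0000e+00]), 'tcp_pos': array([ 166.831, -627.601,  238.368]), 'tcp_rot': array([-3.139, -0.   ,  0.26 ]), 'contact_force': array([ 0.054, -0.536, -0.025]), 'torque': array([-0.008,  0.04 ,  0.013]), 'grip_force': np.float64(0.0), 'finger_gap': np.float64(1.0)}
top 506.1954931656967 [ 468.7725178    27.34081639 1285.37714451]
side 521.0534541761493 [264.23466435 714.58996932 946.13677146]
```

View pics/top0.png

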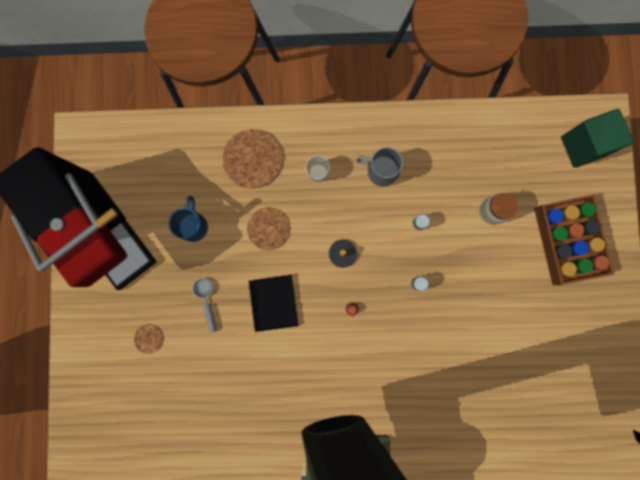

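View pics/side0.png

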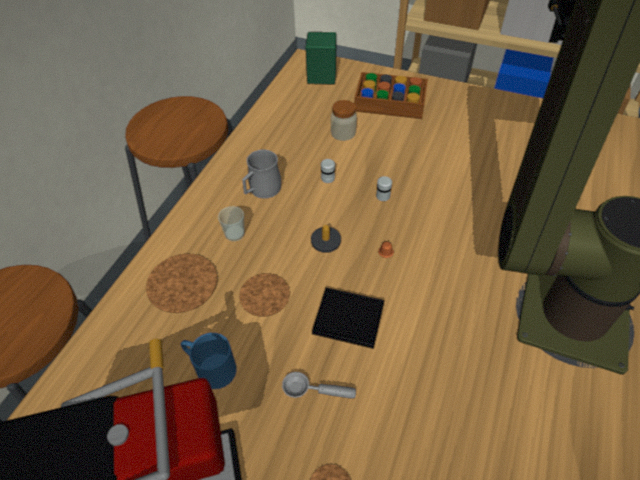

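The top view shows the ferrules at (422,222) and (421,284), the gauge at (343,253) and the tray at (275,303). The coaster about 43 px wide at (269,229) should be the 110 mm one. The pod is at (352,309), the cup at (318,168) and the jug at (385,166).

```bash
python3 - <<'E'
from h import *
T={}
for n in('top','side'):
    f=np.load(n+'0.npz');T[n]=(f['im'],f['d'],{k:f[k] for k in('fx','fy','cx','cy','rvec','tvec')})
im,d,p=T['top']
seeds={'fa':(422,222,55),'fb':(421,284,55),'gauge':(343,253,12),'coaster':(269,229,5),'tray':(275,303,5),'pod':(352,309,28),'cup':(318,168,65),'jug':(385,166,95),'jar':(503,207,90)}
for k,(u,v,z) in seeds.items(): print(k,world(u,v,z,p).round(1))
for n in T:
    im,d,p=T[n];W=cloud(d,p);print(n,'table z',np.median(W[...,2][(np.abs(W[...,0]-450)<150)&(np.abs(W[...,1]+50)<150)&(d>0)]).round(1))
    for k in ('fa','fb','gauge','pod','tray'):
        u,v,z=seeds[k];c=world(u,v,z,T['top'][2])
        m=(d>0)&(np.hypot(W[...,0]-c[0],W[...,1]-c[1])<(85 if k=='tray' else 45))
        lo,hi={'fa':(48,62),'fb':(48,62),'gauge':(7,18),'pod':(10,40),'tray':(10,25)}[k]
        q=W[m&(W[...,2]>lo)&(W[...,2]<hi)]
        print(k,len(q),q.mean(0).round(1),((q.max(0)+q.min(0))/2).round(1),(q.max(0)-q.min(0)).round(1))
        if k=='gauge':
            q=W[m&(W[...,2]>35)];print(' pin',len(q),q.mean(0).round(1),q[:,2].max().round(1))
im,d,p=T['top'];hsv=cv2.cvtColor(im,cv2.COLOR_RGB2HSV)
m=(im.max(-1)<45).astype(np.uint8)
for k,z in(('tray',16),('gauge',12)):
    u,v,_=seeds[k];n,l,s,c=cv2.connectedComponentsWithStats(m);i=l[v,u]
    if i==0:i=l[v+5,u+5]
    print(k,s[i],world(*c[i],z,p).round(1)); r=cv2.minAreaRect(np.argwhere(l==i)[:,::-1].astype(np.float32));print(r,[world(*b,z,p).round(1)[:2] for b in cv2.boxPoints(r)])
# coaster: colour mask
lab=cv2.cvtColor(im,cv2.COLOR_RGB2LAB).astype(float);
W=cloud(d,p)
ref=lab[220:238,260:278].reshape(-1,3).mean(0);tb=lab[255:265,265:285].reshape(-1,3).mean(0);print('ref',ref,tb)
m=(cv2.GaussianBlur(np.linalg.norm(lab-ref,axis=-1)-np.linalg.norm(lab-tb,axis=-1),(0,0),1)<0).astype(np.uint8)
n,l,s,c=cv2.connectedComponentsWithStats(m);i=l[229,269];print('coaster',s[i],world(*c[i],5,p).round(1))
E
```

```text
fa [ 619.6 -195.7   55. ]
fb [ 469.2 -186.9   55. ]
gauge [552.   -2.2  12. ]
coaster [618.9 184.5   5. ]
tray [430.9 172.6   5. ]
pod [412.2 -19.9  28. ]
cup [758.9  54.1  65. ]
jug [ 751.6 -106.3   95. ]
jar [ 645.6 -381.4   90. ]
top table z 0.3
fa 166 [ 623.1 -195.7   54.6] [ 622.8 -196.2   55.1] [34.1 35.  13.6]
fb 173 [ 470.9 -185.4   54.4] [ 471.7 -185.5   54.8] [34.  34.4 13.6]
gauge 561 [551.8   1.1  12.2] [552.4   1.6  12.5] [71.5 68.4 10.8]
 pin 42 [551.6   0.9  50.2] 56.8
pod 98 [412.2 -18.   24. ] [411.7  -3.   22. ] [24.8 55.1 23.3]
tray 344 [431.3 178.7  15.7] [431.6 178.   16.7] [137.7 121.   13.4]
side table z 0.1
fa 120 [ 621.4 -195.9   54.3] [ 622.9 -197.7   54.1] [34.8 35.8 12.2]
fb 132 [ 468.7 -186.6   54.1] [ 469.8 -187.5   53.8] [35.9 33.9 11.1]
gauge 501 [548.4   2.1  11.6] [550.6  -1.5  12.5] [70.  70.5 10.9]
 pin 62 [549.5   1.2  46.9] 54.5
pod 121 [409.  -17.6  21.8] [410.  -19.6  20.7] [25.8 25.6 20.4]
tray 527 [430.4 176.7  14.8] [430.3 175.1  15.6] [139.9 124.   11.1]
tray [ 250  276   47   55 2094] [431.7 176.2  16. ]
((273.0172424316406, 302.7930603027344), (49.85677719116211, 42.24539566040039), 82.23483276367188) [array([487.9, 236.4]), array([499.5, 130.9]), array([376.4, 116.7]), array([364.8, 221.3])]
gauge [     0      0    640    480 288754] [588.7  44.2  12. ]
((319.5, 239.5), (479.0, 639.0), 90.0) [array([1254.2,  893.7]), array([1187.4, -787. ]), array([  -9.7, -694.7]), array([ 16.4, 859.7])]
ref [116.98148148 141.58333333 155.02160494] [150.08  135.69  159.065]
coaster [ 247  207   44   44 1458] [620.5 184.7   5. ]
```

Call:
play_rows([
  [[0,0,0,5],[0,0,0,5],[0,0,0,4.9],[0.02,-0.03,0,0],[0.02,-0.03,0,0],[0.02,-0.03,0,0],[0.02,-0.03,0,0],[0.02,-0.03,0,0]],
], claw=1, grip_force=20)

```text
time_s: 0.77
tcp_pos: [267.4, -476.5, 238.9]
tcp_rot: [-3.141, 0.0, -0.001]
contact_force: [-0.1, -0.5, 0.4]
finger_gap: 0.999
grip_force: 0.0
```

Call:
play_rows([
  [[0.02,-0.03,0,0],[0.02,-0.03,0,0],[0.02,-0.03,0,0],[0.02,-0.03,0,0],[0.02,-0.03,0,0],[0.02,-0.03,0,0],[0.02,-0.03,0,0],[0.005,-0.005,0,0]],
])

```text
time_s: 1.43
tcp_pos: [413.6, -259.4, 239.2]
tcp_rot: [-3.14, -0.0, 0.004]
contact_force: [-0.6, -0.2, -0.3]
finger_gap: 0.999
grip_force: 0.0
```

Call:
play_rows([
  [[0.02,-0.03,0,0],[0.02,-0.03,0,0],[0.015,-0.015,0,0],[0,0,0,0]],
])

```text
time_s: 1.77
tcp_pos: [468.5, -186.0, 239.3]
tcp_rot: [-3.141, -0.0, 0.004]
contact_force: [-0.4, 0.4, 0.5]
finger_gap: 1.001
grip_force: 0.0
```

```bash
cat > w.py <<'E'
from h import *
import sys
s=sense();im,d,p=snap('wrist');cv2.imwrite(f'pics/{sys.argv[1]}.png',im[...,::-1])
R=cv2.Rodrigues(np.array(p['rvec']))[0];print(s['tcp_pos'].round(1),'cam',(-R.T@np.array(p['tvec']).ravel()).round(1),p['fx'])
W=cloud(d,p);np.savez('w.npz',W=W,d=d)
for k,c,lo,hi,r in(('fa',(621.5,-196),48,60,40),('fb',(470.5,-186),48,60,40),('disc',(551,1),8,16,55),('pin',(551,1),30,56,25),('tray',(431,177),10,22,95)):
    q=W[(d>0)&(np.hypot(W[...,0]-c[0],W[...,1]-c[1])<r)&(W[...,2]>lo)&(W[...,2]<hi)]
    if len(q)>20:
        (b,rad)=cv2.minEnclosingCircle(q[:,:2].astype(np.float32));a=np.percentile(q,[2,98],axis=0)
        print(k,len(q),'mean',q.mean(0).round(1),'mid',a.mean(0).round(1),'ext',(a[1]-a[0]).round(1),'circ',np.round(b,1),round(rad,1))
E
python3 w.py w1
```

```text
[ 468.5 -186.   239.3] cam [ 553.1 -186.5  383. ] 394.49981902074484
fa 1825 mean [ 625.  -199.1   53.1] mid [ 624.4 -199.3   52.6] ext [28.1 31.5  5. ] circ [ 626.5 -199.2] 18.0
fb 1301 mean [ 475.  -189.4   53.1] mid [ 474.6 -189.3   52.6] ext [31.7 31.8  4.9] circ [ 474.2 -189.3] 18.0
disc 4394 mean [555.8  -5.1  10.3] mid [555.2  -2.8  10.4] ext [64.4 64.7  3.5] circ [554.8  -2.4] 36.1
pin 572 mean [555.   -5.9  44.9] mid [554.9  -4.3  41.3] ext [16.3 14.  20.4] circ [555.   -2.9] 9.0
tray 637 mean [411.  120.8  13.1] mid [416.5 126.5  12.8] ext [83.1 25.8  5.3] circ [420.7 132. ] 47.8
```

View pics/w1.png

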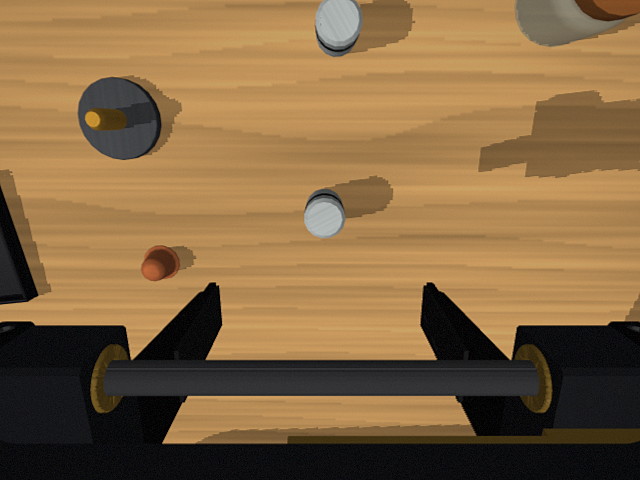

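The wrist view shows ferrule b at (325,217), the gauge at (120,118) and the fingertips at (215,285) and (428,285). The wrist positions sit about (+4,-3) mm off the top and side ones, so I'll check the wrist calibration against the fingertips.

```bash
python3 - <<'E'
from h import *
f=np.load('w.npz');W,d=f['W'],f['d']
q=(d>0)&(W[...,2]>195)&(W[...,2]<300)
v,u=np.nonzero(q)
for lo,hi in((0,320),(320,640)):
    m=q.copy();m[:,:lo]=0;m[:,hi:]=0;m[:280]&=True
    z=W[m];i=z[:,2]<225;print(z[:,2].min().round(1),i.sum(),z[i].min(0).round(1),z[i].max(0).round(1),z[i].mean(0).round(1))
E
```

```text
211.5 448 [ 459.6 -139.8  211.5] [ 482.2 -132.8  224.9] [ 473.9 -138.5  219.1]
212.4 447 [ 460.3 -240.4  212.4] [ 482.8 -233.7  225. ] [ 474.1 -235.   219.2]
```

Call:
play_rows([
  [[0.002,0.001,0.035,0],[0,0,0.035,0],[0,0,0.035,0],[0,0,0.035,0],[0,0,0.03,0],[0,0,0.02,0],[0,0,0.007,0],[0,0,0,0]],
])

```text
time_s: 2.48
tcp_pos: [466.8, -189.4, 40.4]
tcp_rot: [-3.14, 0.005, -0.002]
contact_force: [0.7, 0.2, 0.9]
finger_gap: 1.001
grip_force: 0.0
```

Call:
play_rows([
  [[0,0,0,0],[0,0,0,0],[0,0,0,0],[0,0,0,0],[0,0,0,0],[0,0,0,0],[0,0,0,0],[0,0,0,0]],
], claw=-1, grip_force=20)

```text
time_s: 3.15
tcp_pos: [469.1, -189.2, 42.8]
tcp_rot: [3.141, -0.0, -0.0]
contact_force: [1.0, -0.3, 0.2]
finger_gap: 0.497
grip_force: 0.0
```

Call:
play_rows([
  [[0,0,0,0],[0,0,0,0],[0,0,0,0],[0,0,0,0],[0,0,0,0],[0,0,0,0]],
])

```text
time_s: 3.65
tcp_pos: [469.0, -189.2, 42.6]
tcp_rot: [-3.141, 0.0, -0.0]
contact_force: [0.3, 0.3, 0.8]
finger_gap: 0.382
grip_force: 20.0
```

```bash
python3 -c "
from h import *
s=sense();print(s['tcp_pos'],s['tcp_rot'],s['contact_force'],s['finger_gap'],s['grip_force'])"
```

```text
[ 469.01399941 -189.16489029   42.61893148] [-3.14137628e+00  1.73572763e-04 -2.34956888e-04] [0.34422278 0.27700005 0.79504068] 0.38163897711296363 19.999905196018517
```

Call:
play_rows([
  [[0,0,0.0,0],[0,0,-0.025,0],[0,0,-0.03,0],[0,0,-0.015,0],[0.0135,-0.0315,0,0],[0.0135,-0.0315,0,0],[0.0135,-0.0315,0,0],[0.0135,-0.0315,0,0]],
])

```text
time_s: 4.32
tcp_pos: [523.3, -62.1, 112.6]
tcp_rot: [3.141, -0.0, -0.001]
contact_force: [0.1, -0.5, -0.9]
finger_gap: 0.381
grip_force: 20.0
```

Call:
play_rows([
  [[0.0135,-0.0315,0,0],[0.0135,-0.0315,0,0],[0,0,0,0],[0,0,0,0],[0,0,0,0]],
])

```text
time_s: 4.73
tcp_pos: [549.6, -0.5, 112.1]
tcp_rot: [3.141, 0.001, 0.0]
contact_force: [-0.5, -0.5, -1.5]
finger_gap: 0.385
grip_force: 20.0
```

```bash
python3 w.py w2; python3 - <<'E'
from h import *
s=sense();print(s['tcp_pos'].round(1),s['contact_force'].round(2))
W=np.load('w.npz')['W'];d=np.load('w.npz')['d'];t=s['tcp_pos']
for lo,hi in((85,100),(100,113),(113,125)):
    q=W[(d>0)&(np.hypot(W[...,0]-t[0],W[...,1]-t[1])<17+4)&(W[...,2]>lo)&(W[...,2]<hi)]
    if len(q): print(lo,len(q),np.percentile(q,[1,50,99],axis=0).round(1).tolist())
im,d,p=snap('side');cv2.imwrite('pics/side2.png',cv2.resize(im[190:290,270:390,::-1],None,fx=5,fy=5,interpolation=2))
E
```

```text
[ 5.496e+02 -5.000e-01  1.121e+02] cam [634.4  -1.1 255.7] 394.49981902074484
disc 6097 mean [565.1  -2.2  10.6] mid [562.6  -2.1  10.6] ext [51.7 65.1  3. ] circ [555.4  -2.1] 35.8
pin 163 mean [562.8  -2.2  36.3] mid [561.9  -2.   36.9] ext [ 4.6 14.7 13. ] circ [558.6  -1.9] 8.1
tray 872 mean [499.3 154.4  13.5] mid [496.8 159.7  12.9] ext [16.4 65.9  5.2] circ [493.6 161.1] 35.6
[549.5  -1.  112.2] [ 0.94 -0.61 -0.3 ]
85 96 [[556.6, -19.6, 85.7], [560.2, 14.0, 92.1], [565.0, 17.0, 99.6]]
100 196 [[541.4, -19.6, 100.9], [559.9, 13.9, 107.5], [566.2, 17.0, 112.6]]
113 4928 [[545.9, -19.4, 115.3], [557.7, -1.1, 122.9], [569.8, 16.9, 124.4]]
```

View pics/w2.png

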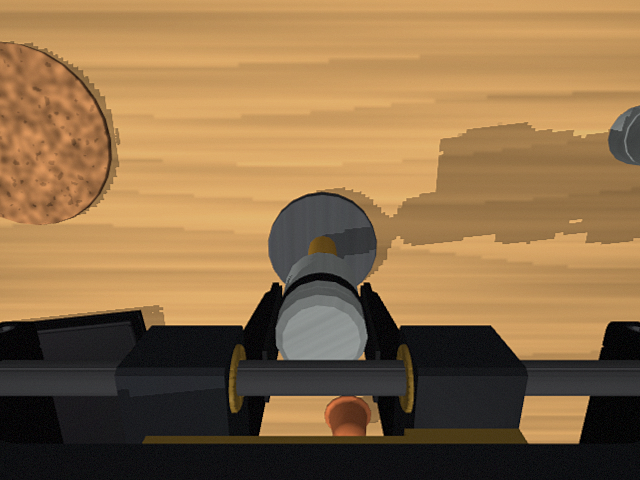

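The wrist view shows the held ferrule upright at (322,330), with the pin tip visible below it near (322,245). They line up to within about 1 mm, so I'll lower gently.

Call:
play_rows([
  [[0,0.0006,0.006,0],[0,0,0.005,0],[0,0,0.004,0],[0,0,0.002,0],[0,0,0.002,0],[0,0,0.002,0],[0,0,0.001,0]],
])

```text
time_s: 5.42
tcp_pos: [550.0, -0.9, 90.3]
tcp_rot: [-3.142, 0.0, -0.0]
contact_force: [1.2, -0.0, -1.6]
finger_gap: 0.379
grip_force: 20.0
```

Call:
play_rows([
  [[0,0,0.001,0],[0,0,0.001,0],[0,0,0.001,0],[0,0,0.001,0]],
])

```text
time_s: 5.75
tcp_pos: [550.2, -0.9, 86.7]
tcp_rot: [3.142, -0.0, -0.0]
contact_force: [-0.2, 0.5, -1.0]
finger_gap: 0.383
grip_force: 20.0
```

Call:
play_rows([
  [[0,0,0.0015,0],[0,0,0.0015,0],[0,0,0.0015,0],[0,0,0.0015,0],[0,0,0.001,0],[0,0,0,0]],
])

```text
time_s: 6.25
tcp_pos: [549.9, -0.9, 79.3]
tcp_rot: [-3.142, 0.001, -0.0]
contact_force: [-0.2, 0.7, -1.3]
finger_gap: 0.382
grip_force: 20.0
```

Call:
play_rows([
  [[0,0,0.0005,0],[0,0,0.0005,0],[0,0,0.0005,0],[0,0,0.0005,0],[0,0,0,0]],
])

```text
time_s: 6.67
tcp_pos: [550.0, -0.9, 77.6]
tcp_rot: [-3.142, 0.0, -0.0]
contact_force: [0.3, -1.4, -0.9]
finger_gap: 0.38
grip_force: 20.0
```

Call:
play_rows([
  [[0,0,0.001,0],[0,0,0.001,0],[0,0,0.001,0],[0,0,0,0]],
])

```text
time_s: 7.0
tcp_pos: [549.9, -0.9, 74.3]
tcp_rot: [-3.142, 0.001, -0.0]
contact_force: [0.2, 0.3, -0.9]
finger_gap: 0.381
grip_force: 20.0
```

Call:
play_rows([
  [[0,0,0.001,0],[0,0,0.001,0],[0,0,0.001,0],[0,0,0,0]],
])

```text
time_s: 7.33
tcp_pos: [549.9, -0.9, 71.4]
tcp_rot: [-3.142, 0.0, -0.0]
contact_force: [0.6, -0.0, -0.6]
finger_gap: 0.384
grip_force: 20.0
```

Call:
play_rows([
  [[0,0,0.002,0],[0,0,0.002,0],[0,0,0.002,0],[0,0,0.002,0],[0,0,0.002,0],[0,0,0.002,0],[0,0,0.002,0],[0,0,0,0]],
])

```text
time_s: 8.0
tcp_pos: [549.7, -0.8, 57.1]
tcp_rot: [-3.141, 0.001, -0.0]
contact_force: [0.2, -0.1, -0.7]
finger_gap: 0.386
grip_force: 20.0
```

Call:
play_rows([
  [[0,0,0.001,0],[0,0,0.001,0],[0,0,0,0]],
])

```text
time_s: 8.25
tcp_pos: [550.0, -0.9, 55.5]
tcp_rot: [-3.142, 0.0, -0.0]
contact_force: [-0.1, 0.3, -0.8]
finger_gap: 0.383
grip_force: 20.0
```

Call:
play_rows([
  [[0,0,0.0005,0],[0,0,0.0005,0],[0,0,0.0005,0],[0,0,0,0]],
])

```text
time_s: 8.58
tcp_pos: [550.3, -0.9, 54.6]
tcp_rot: [3.142, -0.0, -0.0]
contact_force: [-1.9, 0.6, 1.3]
finger_gap: 0.38
grip_force: 20.0
```

```bash
python3 -c "
from h import *
s=sense();print(s['tcp_pos'],s['contact_force'],s['finger_gap'],s['grip_force'])"
```

```text
[550.27267467  -0.88430461  54.62297476] [-1.89154752  0.62814407  1.30982955] 0.380327666277068 20.0003201700747
```

Call:
play_rows([
  [[0,0,0,0],[0,0,0,0],[0,0,0,0],[0,0,0,0],[0,0,0,0],[0,0,0,0],[0,0,0,0],[0,0,0,0]],
], claw=0.1)

```text
time_s: 9.25
tcp_pos: [550.1, -0.9, 54.1]
tcp_rot: [3.142, 0.0, -0.0]
contact_force: [-0.6, -0.3, -0.4]
finger_gap: 0.547
grip_force: 0.0
```

Call:
play_rows([
  [[0,0,0,0],[0,0,0,0],[0,0,0,0],[0,0,0,0],[0,0,0,0],[0,0,0,0],[0,0,0,0],[0,0,0,0]],
])

```text
time_s: 9.92
tcp_pos: [550.1, -0.9, 54.2]
tcp_rot: [-3.142, -0.0, -0.0]
contact_force: [0.1, -0.2, -0.7]
finger_gap: 0.55
grip_force: 0.0
```

```bash
python3 - <<'E'
from h import *
s=sense();print(s['tcp_pos'],s['contact_force'],s['finger_gap'])
a,_,_=snap('side');b,_,_=snap('wrist')
o=np.hstack([cv2.resize(a[190:290,280:380],(400,400),interpolation=2),cv2.resize(b[140:460,160:480],(400,400))])
cv2.imwrite('pics/home.png',o[...,::-1])
E
```

```text
[550.13397265  -0.88415504  54.18419096] [ 0.09198312 -0.17484949 -0.68063768] 0.5504667630793474
```

View pics/home.png

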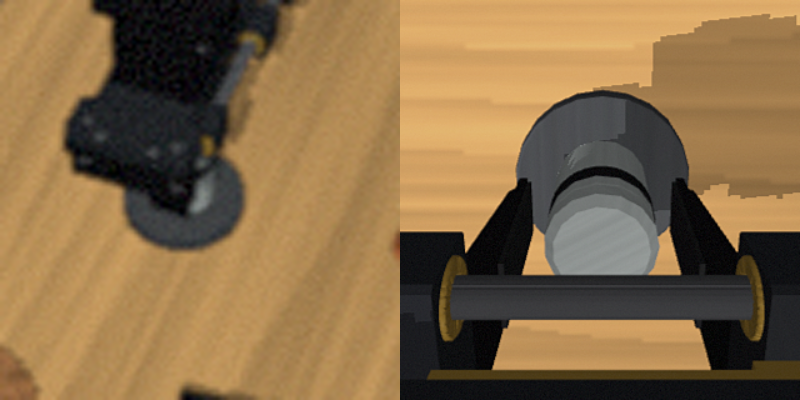

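The wrist view shows the ferrule standing flat on the disc at about (600,240), with its lower body meeting the disc, so ferrule b is fully home. It goes on the coaster.

Call:
play_rows([
  [[0,0,0,0],[0,0,0,0],[0,0,0,0],[0,0,0,0],[0,0,0,0],[0,0,0,0]],
], claw=-1)

```text
time_s: 10.52
tcp_pos: [550.1, -0.9, 54.2]
tcp_rot: [-3.142, -0.0, -0.0]
contact_force: [-0.4, -0.8, 0.1]
finger_gap: 0.38
grip_force: 20.0
```

Call:
play_rows([
  [[0,0,-0.006,0],[0,0,-0.012,0],[0,0,-0.016,0],[0,0,-0.016,0],[0,0,-0.006,0],[0,0,0,0]],
])

```text
time_s: 11.02
tcp_pos: [551.8, -1.0, 113.1]
tcp_rot: [3.141, -0.005, -0.0]
contact_force: [1.0, 0.4, -1.0]
finger_gap: 0.384
grip_force: 20.0
```

Call:
play_rows([
  [[0.0113,-0.0309,0,0],[0.0113,-0.0309,0,0],[0.0113,-0.0309,0,0],[0.0113,-0.0309,0,0],[0.0113,-0.0309,0,0],[0.0113,-0.0309,0,0],[0,0,0.01,0],[0,0,0.01,0]],
])

```text
time_s: 11.68
tcp_pos: [618.2, 185.9, 89.6]
tcp_rot: [3.141, -0.0, 0.002]
contact_force: [-0.3, -1.3, -1.0]
finger_gap: 0.382
grip_force: 20.0
```

Call:
play_rows([
  [[0,0,0.01,0],[0,0,0.01,0],[0,0,0.01,0],[0,0,0.008,0],[0,0,0.003,0],[0,0,0,0],[0,0,0,0]],
])

```text
time_s: 12.27
tcp_pos: [618.2, 184.2, 49.3]
tcp_rot: [-3.141, -0.001, -0.001]
contact_force: [0.7, 0.8, -0.8]
finger_gap: 0.381
grip_force: 20.0
```

Call:
play_rows([
  [[0,0,0.001,0],[0,0,0.0005,0],[0,0,0.0005,0],[0,0,0,0]],
])

```text
time_s: 12.6
tcp_pos: [618.0, 184.6, 47.3]
tcp_rot: [-3.141, -0.0, -0.0]
contact_force: [-0.3, -0.4, -1.2]
finger_gap: 0.378
grip_force: 20.0
```

Call:
play_rows([
  [[0,0,0.0005,0],[0,0,0.0005,0],[0,0,0,0]],
])

```text
time_s: 12.85
tcp_pos: [618.1, 184.6, 47.1]
tcp_rot: [3.142, -0.0, -0.0]
contact_force: [-3.6, -1.0, 4.7]
finger_gap: 0.382
grip_force: 20.0
```

Call:
play_rows([
  [[0,0,0,0],[0,0,0,0],[0,0,0,0],[0,0,0,0],[0,0,0,0],[0,0,0,0],[0,0,0,0]],
], claw=0.4)

```text
time_s: 13.43
tcp_pos: [617.9, 184.5, 46.0]
tcp_rot: [3.142, 0.0, -0.0]
contact_force: [-0.5, 0.6, -0.7]
finger_gap: 0.695
grip_force: 0.0
```

Call:
play_rows([
  [[0,0,-0.01,0],[0,0,-0.02,0],[0,0,-0.03,0],[0,0,-0.03,0],[0,0,-0.03,0],[0,0,0,0]],
])

```text
time_s: 13.93
tcp_pos: [622.1, 185.4, 175.5]
tcp_rot: [-3.139, -0.014, -0.0]
contact_force: [0.6, 1.2, 1.2]
finger_gap: 0.701
grip_force: 0.0
```

Call:
play_rows([
  [[0,0.04,0,0],[0,0.04,0,0],[0,0.04,0,0],[0,0.04,0,0],[0,0.04,0,0],[0,0.04,0,0],[0,0.04,0,0],[0,0.04,0,0]],
])

```text
time_s: 14.6
tcp_pos: [617.6, -137.4, 166.8]
tcp_rot: [3.141, -0.001, -0.0]
contact_force: [0.7, -0.3, 0.0]
finger_gap: 0.699
grip_force: 0.0
```

Call:
play_rows([
  [[0,0.04,0,0],[0,0.02,0,0],[0,0,0,0],[0,0,0,0],[0,0,0,0]],
])

```text
time_s: 15.02
tcp_pos: [617.8, -194.7, 166.2]
tcp_rot: [-3.141, 0.0, -0.0]
contact_force: [-0.9, -0.4, -0.2]
finger_gap: 0.701
grip_force: 0.0
```

```bash
python3 w.py w3; python3 - <<'E'
from h import *
im,d,p=snap('top');W=cloud(d,p)
for n,c in(('placed',(619,184)),('fa',(621.5,-197))):
    q=W[(d>0)&(np.hypot(W[...,0]-c[0],W[...,1]-c[1])<40)&(W[...,2]>50)&(W[...,2]<70)];print(n,len(q),q.mean(0).round(1),q.std(0).round(1))
cv2.imwrite('pics/t3.png',cv2.resize(im[140:340,190:440,::-1],(750,600)))
E
```

```text
[ 617.8 -194.7  166.2] cam [ 702.4 -195.5  309.9] 394.49981902074484
fa 2048 mean [ 628.  -199.2   53.1] mid [ 627.5 -199.2   52.5] ext [31.8 31.3  4.9] circ [ 627.  -199.2] 17.9
disc 3642 mean [564.7  -5.5  10.4] mid [563.3  -3.1  10.6] ext [50.8 65.6  3.7] circ [555.8  -2.4] 36.2
pin 760 mean [557.9  -5.8  43.7] mid [556.7  -4.3  40.9] ext [14.6 14.1 20.6] circ [555.6  -3.2] 9.5
placed 167 [619.7 185.7  59.4] [9.  8.9 2.8]
fa 0 [nan nan nan] [nan nan nan]<stdin>:4: RuntimeWarning: Mean of empty slice.
  ret = um.true_divide(
  ret = _var(a, axis=axis, dtype=dtype, out=out, ddof=ddof,
  arrmean = um.true_divide(arrmean, div, out=arrmean,
  ret = um.true_divide(
```

View pics/t3.png

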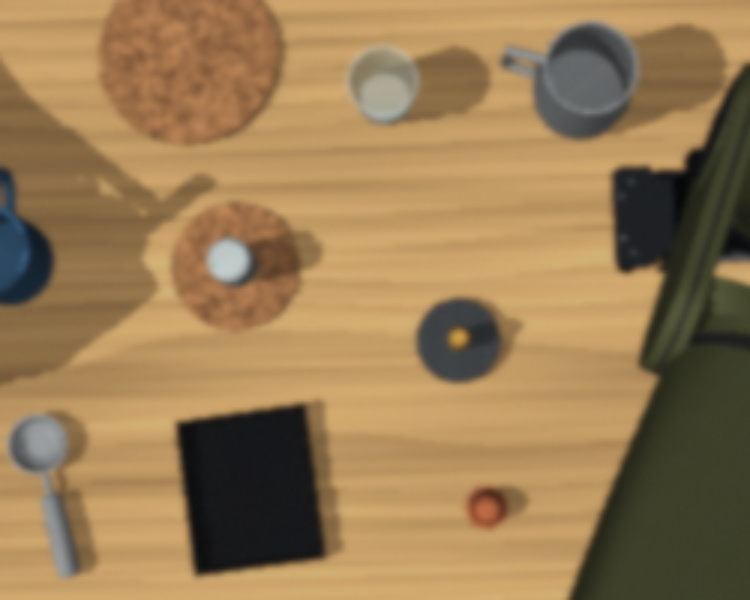

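The first ferrule stands wholly on the coaster at (230,260) and the pin at (459,338) is free. Everything else is where it was. Next is ferrule a.

Call:
play_rows([
  [[0.003,0.003,0.025,0],[0,0,0.03,0],[0,0,0.03,0],[0,0,0.025,0],[0,0,0.0135,0],[0,0,0,0],[0,0,0,0],[0,0,0,0]],
])

```text
time_s: 15.78
tcp_pos: [622.4, -198.5, 44.8]
tcp_rot: [3.14, -0.003, 0.0]
contact_force: [0.6, -0.0, 0.6]
finger_gap: 0.702
grip_force: 0.0
```

Call:
play_rows([
  [[0,0,0,0],[0,0,0,0],[0,0,0,0],[0,0,0,0],[0,0,0,0],[0,0,0,0],[0,0,0,0],[0,0,0,0]],
], claw=-1)

```text
time_s: 16.45
tcp_pos: [621.0, -198.6, 43.0]
tcp_rot: [3.141, -0.0, -0.0]
contact_force: [-1.1, 0.6, 2.5]
finger_gap: 0.38
grip_force: 20.0
```

Call:
play_rows([
  [[0,0,0,0],[0,0,0,0],[0,0,0,0]],
])

```text
time_s: 16.7
tcp_pos: [621.0, -198.6, 43.0]
tcp_rot: [3.141, -0.0, -0.0]
contact_force: [-0.5, 0.5, 4.1]
finger_gap: 0.381
grip_force: 20.0
```

Call:
play_rows([
  [[0,0,-0.015,0],[0,0,-0.03,0],[0,0,-0.025,0],[-0.0118,-0.0329,0,0],[-0.0118,-0.0329,0,0],[-0.0118,-0.0329,0,0],[-0.0118,-0.0329,0,0],[-0.0118,-0.0329,0,0]],
])

```text
time_s: 17.37
tcp_pos: [560.9, -32.6, 112.9]
tcp_rot: [-3.141, 0.0, -0.001]
contact_force: [-0.4, -0.0, -1.0]
finger_gap: 0.376
grip_force: 20.0
```

Call:
play_rows([
  [[-0.0118,-0.0329,0,0],[0,0,0,0],[0,0,0,0],[0,0,0,0],[0,0,0,0]],
])

```text
time_s: 17.78
tcp_pos: [550.6, -2.0, 113.0]
tcp_rot: [3.141, -0.001, -0.001]
contact_force: [-0.1, -0.6, -1.1]
finger_gap: 0.38
grip_force: 20.0
```

Call:
play_rows([
  [[-0.0004,-0.0011,0.005,0],[0,0,0.005,0],[0,0,0.004,0],[0,0,0.002,0],[0,0,0.001,0],[0,0,0.001,0],[0,0,0,0]],
])

```text
time_s: 18.37
tcp_pos: [549.6, -0.0, 94.4]
tcp_rot: [-3.142, 0.0, -0.0]
contact_force: [0.9, -0.4, -1.2]
finger_gap: 0.38
grip_force: 20.0
```

Call:
play_rows([
  [[0,0,0.001,0],[0,0,0.001,0],[0,0,0.001,0],[0,0,0.001,0],[0,0,0,0]],
])

```text
time_s: 18.78
tcp_pos: [549.6, 0.1, 90.4]
tcp_rot: [-3.142, 0.0, -0.0]
contact_force: [-0.9, 0.7, -1.3]
finger_gap: 0.379
grip_force: 20.0
```

Call:
play_rows([
  [[0,0,0.001,0],[0,0,0.001,0],[0,0,0.001,0],[0,0,0.001,0],[0,0,0,0]],
])

```text
time_s: 19.2
tcp_pos: [549.5, 0.0, 86.3]
tcp_rot: [-3.142, 0.001, -0.0]
contact_force: [-0.2, 1.1, -0.7]
finger_gap: 0.379
grip_force: 20.0
```

Call:
play_rows([
  [[0.0003,0.0007,0.001,0],[0,0,0.001,0],[0,0,0.001,0],[0,0,0.001,0],[0,0,0,0]],
])

```text
time_s: 19.62
tcp_pos: [549.8, -0.7, 82.3]
tcp_rot: [-3.142, 0.001, -0.0]
contact_force: [0.1, -0.5, -1.8]
finger_gap: 0.378
grip_force: 20.0
```

Call:
play_rows([
  [[0,0,0.0005,0],[0,0,0.0005,0],[0,0,0,0]],
])

```text
time_s: 19.87
tcp_pos: [550.0, -0.7, 81.6]
tcp_rot: [-3.142, 0.0, -0.0]
contact_force: [1.0, 0.2, -2.4]
finger_gap: 0.377
grip_force: 20.0
```

Call:
play_rows([
  [[0,0,0.0005,0],[0,0,0.0005,0],[0,0,0,0]],
])

```text
time_s: 20.12
tcp_pos: [550.0, -0.7, 80.6]
tcp_rot: [3.142, 0.0, -0.0]
contact_force: [-0.1, -0.6, -1.1]
finger_gap: 0.378
grip_force: 20.0
```

Call:
play_rows([
  [[0,0,0.0005,0],[0,0,0.0005,0],[0,0,0,0]],
])

```text
time_s: 20.37
tcp_pos: [550.1, -0.7, 80.0]
tcp_rot: [3.142, -0.0, -0.0]
contact_force: [-0.9, -1.2, 1.4]
finger_gap: 0.381
grip_force: 20.0
```

Call:
play_rows([
  [[0,0,0,0],[0,0,0,0],[0,0,0,0],[0,0,0,0],[0,0,0,0],[0,0,0,0],[0,0,0,0],[0,0,0,0]],
], claw=-0.1)

```text
time_s: 21.03
tcp_pos: [550.0, -0.7, 79.6]
tcp_rot: [3.142, 0.0, -0.0]
contact_force: [0.9, -0.8, -0.1]
finger_gap: 0.451
grip_force: 0.0
```

Call:
play_rows([
  [[0,0,0,0],[0,0,0,0],[0,0,0,0],[0,0,0,0],[0,0,0,0],[0,0,0,0],[0,0,0,0],[0,0,0,0]],
])

```text
time_s: 21.7
tcp_pos: [550.0, -0.7, 79.7]
tcp_rot: [-3.142, 0.0, -0.0]
contact_force: [-0.6, 0.3, 0.2]
finger_gap: 0.449
grip_force: 0.0
```

```bash
python3 - <<'E'
from h import *
s=sense();print(s['tcp_pos'],s['contact_force'],s['finger_gap'])
b,d,p=snap('wrist')
W=cloud(d,p);t=s['tcp_pos'];q=W[(d>0)&(np.hypot(W[...,0]-t[0]-4,W[...,1]-t[1])<14)&(W[...,2]>50)];print(np.median(q,0),q[:,2].max())
cv2.imwrite('pics/stop.png',b[140:460,160:480,::-1])
E
```

```text
[549.98666548  -0.66066617  79.66351655] [-0.61553393  0.30257966  0.22414441] 0.44871610810950724
[556.23346643  -0.85910258  90.64712345] 92.64785284671188
```

View pics/stop.png

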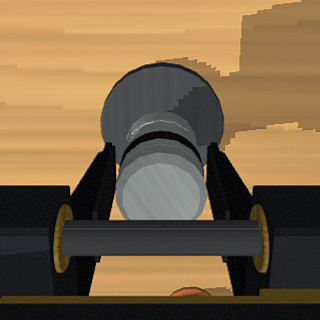

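The ferrule rests upright on the pin, released, with its top at about 92 mm. It stopped 25 mm short, so ferrule a is the tight one and goes in the tray.

Call:
play_rows([
  [[0,0,0,0],[0,0,0,0],[0,0,0,0],[0,0,0,0],[0,0,0,0]],
], claw=-1)

```text
time_s: 22.17
tcp_pos: [550.0, -0.7, 79.7]
tcp_rot: [-3.142, 0.0, -0.0]
contact_force: [-0.1, -0.7, -0.4]
finger_gap: 0.38
grip_force: 20.0
```

Call:
play_rows([
  [[0,0,-0.004,0],[0,0,-0.01,0],[0,0,-0.015,0],[0,0,-0.006,0],[0,0,0,0],[0,0,0,0]],
])

```text
time_s: 22.67
tcp_pos: [550.4, -0.7, 115.4]
tcp_rot: [3.141, -0.001, -0.0]
contact_force: [-0.1, -0.3, -1.9]
finger_gap: 0.378
grip_force: 20.0
```

Call:
play_rows([
  [[-0.0198,-0.0296,0,0],[-0.0198,-0.0296,0,0],[-0.0198,-0.0296,0,0],[-0.0198,-0.0296,0,0],[-0.0198,-0.0296,0,0],[-0.0198,-0.0296,0,0],[0,0,0,0],[0,0,0,0]],
])

```text
time_s: 23.33
tcp_pos: [429.9, 177.9, 113.8]
tcp_rot: [3.141, 0.001, 0.003]
contact_force: [0.4, -0.4, -0.7]
finger_gap: 0.378
grip_force: 20.0
```

Lower by 64 mm to about TCP 50, then creep.

Call:
play_rows([
  [[0,0,0.015,0],[0,0,0.015,0],[0,0,0.015,0],[0,0,0.01,0],[0,0,0.006,0],[0,0,0.002,0],[0,0,0,0],[0,0,0,0]],
])

```text
time_s: 24.0
tcp_pos: [431.9, 176.9, 52.2]
tcp_rot: [-3.141, -0.001, -0.001]
contact_force: [-0.2, -0.7, -1.6]
finger_gap: 0.378
grip_force: 20.0
```

Call:
play_rows([
  [[0,0,0.001,0],[0,0,0.0005,0],[0,0,0.0005,0],[0,0,0,0]],
])

```text
time_s: 24.33
tcp_pos: [431.4, 177.0, 49.9]
tcp_rot: [-3.141, -0.001, -0.0]
contact_force: [-0.0, 0.9, -0.6]
finger_gap: 0.378
grip_force: 20.0
```

Call:
play_rows([
  [[0,0,0.001,0],[0,0,0.0005,0],[0,0,0.0005,0],[0,0,0,0]],
])

```text
time_s: 24.67
tcp_pos: [431.1, 176.9, 47.5]
tcp_rot: [3.142, 0.0, -0.0]
contact_force: [0.0, -0.2, -1.5]
finger_gap: 0.381
grip_force: 20.0
```

Call:
play_rows([
  [[0,0,0.0005,0],[0,0,0.0005,0],[0,0,0,0]],
])

```text
time_s: 24.92
tcp_pos: [431.3, 177.0, 46.7]
tcp_rot: [-3.142, -0.0, -0.0]
contact_force: [-0.2, -0.1, -0.9]
finger_gap: 0.38
grip_force: 20.0
```

Call:
play_rows([
  [[0,0,0.0005,0],[0,0,0.0005,0],[0,0,0,0]],
])

```text
time_s: 25.17
tcp_pos: [431.4, 177.0, 46.7]
tcp_rot: [3.141, 0.0, -0.0]
contact_force: [-2.5, -0.5, 7.7]
finger_gap: 0.379
grip_force: 20.0
```

Touching the floor; release, rise and back away.

Call:
play_rows([
  [[0,0,0,0],[0,0,0,0],[0,0,0,0],[0,0,0,0],[0,0,0,0],[0,0,0,0],[0,0,0,0],[0,0,0,0]],
], claw=0.4)

```text
time_s: 25.83
tcp_pos: [431.2, 176.9, 45.6]
tcp_rot: [3.142, 0.0, -0.0]
contact_force: [-0.3, -0.2, -0.6]
finger_gap: 0.699
grip_force: 0.0
```

Call:
play_rows([
  [[0,0,-0.01,0],[0,0,-0.02,0],[0,0,-0.03,0],[0,0,-0.03,0],[0,0,-0.03,0],[0,0,-0.03,0],[0,0,0,0]],
])

```text
time_s: 26.42
tcp_pos: [434.9, 178.0, 204.0]
tcp_rot: [-3.138, -0.013, -0.0]
contact_force: [0.9, 0.6, 0.7]
finger_gap: 0.699
grip_force: 0.0
```

Call:
play_rows([
  [[0,0.04,0,0],[0,0.04,0,0],[0,0.04,0,0],[0,0.04,0,0],[0,0.04,0,0],[0,0.03,0,0],[0,0,0,0],[0,0,0,0]],
])

```text
time_s: 27.08
tcp_pos: [431.0, -54.3, 196.0]
tcp_rot: [-3.141, -0.0, -0.004]
contact_force: [-0.0, 0.8, -0.1]
finger_gap: 0.698
grip_force: 0.0
```

```bash
python3 - <<'E'
from h import *
im,d,p=snap('top');W=cloud(d,p);im2,_,_=snap('side')
for n,c in(('coaster',(619,184)),('tray',(431,177))):
    q=W[(d>0)&(np.hypot(W[...,0]-c[0],W[...,1]-c[1])<40)&(W[...,2]>50)&(W[...,2]<70)];print(n,len(q),q.mean(0).round(1))
cv2.imwrite('pics/end.png',np.hstack([cv2.resize(im[140:340,190:390,::-1],(400,400)),cv2.resize(im2[130:380,130:430,::-1],(400,400))]))
E
```

```text
coaster 167 [619.6 186.   59.3]
tray 170 [434.3 178.5  58.3]
```

View pics/end.png

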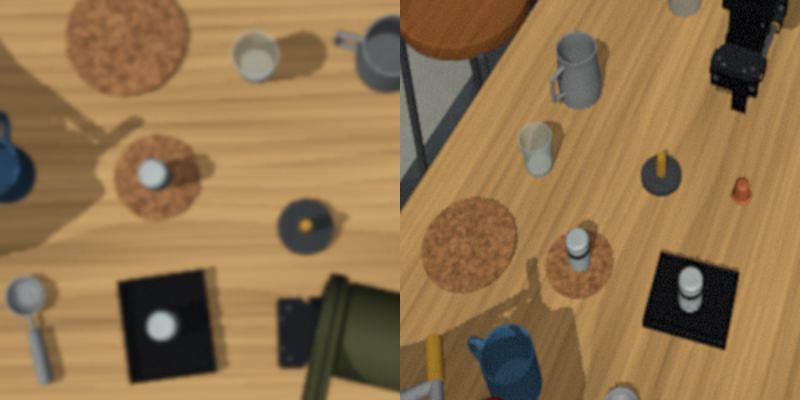

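The final picture shows one ferrule upright on the coaster (153,174) and the other upright in the tray (162,326). The arm is clear and everything else is in place.

```bash
python3 -c "
from cell import close_job
print(close_job())"
```

```text
the job is handed in; nothing more can be done
None
```

The job is handed in at about 27 s of the 69 s allowed: ferrule_b went fully home and stands on the 110 mm cork coaster, then ferrule_a stopped 25 mm short and stands flat in the drip tray, with nothing else moved.

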